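Burnish down the cover of a shield can

ROBOT

A 6-joint arm with a two-finger parallel gripper is mounted at the origin on the work surface. World frame = base frame: x ahead of the robot, y to its left, z up, the work surface at z = 0. Lengths are in mm, angles in rad, forces in N, time in s.
With the tool pointing down it reaches from about 325 to 850 mm from the base axis. Payload 15.5 kg.
Tool frame: the origin (TCP) lies at the very end of the fingers, on their centre line; the grasp point (between the pads) lies arm.tcp_to_grasp behind it (arm.tcp_to_grasp is the distance from the TCP to the grasp point, in mm); z points along the fingers, y is the line along which they close (so a half turn about z gives the same grasp; the last joint's range is limited). The gripper opens to 91 mm and grips with 3 to 60 N. Pads are 32 mm wide; open, the fingers measure 118 mm over their backs; the gripper's body (76 mm by 178 mm) begins 60 mm behind the grasp point.
Start: joints at [-1.333, 0.494, 1.345, -0, 1.302, -0.096], TCP at [204.773, -590.503, 213.915] pointing down, gripper open.
Joint ranges: [-2.91, 2.91], [-0.82, 2.16], [0.22, 2.67], [-1.22, 4.37], [0.12, 2.79], [-3.08, 3.08]. Speed limits (rad/s): [1.89, 1.89, 2.57, 3.01, 3.01, 3.01].

INTERFACE

Orientations are given as a rotation vector (axis times angle).
In Python, from rig import arm gives the robot as it stands. The module is installed in compiled form; this text tells all that it offers. Calls block until the motion is done:
- arm.reach(position, orientation): joint-space move of the TCP to a pose.
- arm.move_l(position, feed=150, frame=None, stop_force=None): straight line of the TCP; frame=None keeps the orientation; feed is the mean speed in mm/s. With stop_force (N) it stops when the force on the tool has changed by that much, and returns True; else False.
- arm.move_j(angles): joint-space move.
- arm.gripper_to(opening): finger opening in mm; the grip force is fixed at half the most; returns when the fingers have stopped.
- arm.dwell(seconds).
- arm.solve_ik(position, orientation): joint angles nearest the present ones, or None.
- arm.get_state(): the state.
- arm.grab_frame(name): name is "side" or "top" or "wrist"; returns the picture (400x640x3 uint8, red, green, blue); there is no depth.
- arm.camera_params(name): a dict with "mtx" (3x3 intrinsics, pixels), "R" (3x3) and "t" (3): a world point X has camera coordinates R X + t; the wrist camera has in their place "T_tool_cam" (4x4, takes a point from camera to tool coordinates, whose origin is the TCP and whose axes are the flange's). Camera axes: x right, y down, z forward; pixel columns grow to the right and rows downward; lengths in mm; the calibration is good to about 2 mm. The wrist camera is an equidistant fisheye: a pixel r from the principal point sees the ray r / f radians off the axis. A picture is of the moment at which its call begins: read the wrist's pose just before it. camera_params takes no time and is no camera call.
A pose or a line that the arm cannot do raises arm.Unreachable and nothing moves.
- arm.sign_off(): hands the job in; it is judged then, once.
The state is a dict: "time": time; "qpos": joint angles; "dq": joint speeds; "effort": joint torques, N m; "tool_pos": TCP position; "orientation": TCP orientation; "force": force on the tool from outside, world axes, zero at the start; "moment": the same for the moment, N m; "gripper_width": finger opening in mm; "grasp_force": force on a finger pad.
Only numpy, scipy, OpenCV 4.12 (cv2) and the standard library are available. Lean on these libraries where they do the work, as an engineer would, in place of code of your own. Each camera call takes 0.05 s, during which the arm holds its last target. There are 200 camera calls.

TASK

The cover of the shield can on the board still has its spring fingers standing out along one long side and the end next to it. Take the burnisher from its stand and run its nose slowly along the seam, down the long side and round the corner along the end, in one pass without coming away from the can until they are all done, pressing every finger flat home against the can; press gently enough not to dent it, and touch the board and can with the tool only. Then put the burnisher back upright in its stand, leaving everything else as it is.

Things in the scene. Friction and masses are not known exactly. Their poses are not given: they have to be found in the camera images.
- module: RF board (110 x by 170 y mm, top 32 mm above the bench) in a fixed holder; jaws at its y ends rise 3.5 mm over it. Origin: on the bench under the board's centre, z up. On it a shield can, 60 (x) by 104 (y) by 30 mm high, of thin tinplate that dents if pressed with over 14 N. Cover fingers stand out on its long +x side (six) and round the corner on its +y end (three); the board is bare for 25 mm beside these
- seam_start (a point): start of the seam: -y end of the can's long +x side, at the outer faces of the fingers when home, 18 mm above the board (10 mm below the finger hinges): a good height for the nose's centre, its underside 6 mm clear. A point of the board: the can was fitted by eye and may sit up to 7 mm off in x and in y and turned by 0.03 rad, so the true face must be found by touch
- seam_corner (a point): corner of the seam between the +x side and the +y end, at the home fingers' outer faces, same height, as marked on the board (the can may sit off it as told under seam_start); 105.6 mm from seam_start along the module's +y. Its axes are the module's
- seam_end (a point): end of the seam: -x end of the can's +y end, at the home fingers' outer faces, same height, as marked on the board (the can may sit off it likewise); 61.6 mm from seam_corner along the module's -x
- f1 (a joint): cover finger, tin tongue on the long +x side, centre 12 mm from seam_start towards seam_corner (finger 1 of 6): 13 mm wide, 15 mm long, 1.6 mm thick, hinged at its upper edge 28 mm above the board. Value in rad: 0 = flat on the can (home), grows as its lower edge stands out; starts at 0.2 to 0.36, bends at about 2.5 N at seam height and stays where it is left
- f2 (a joint): cover finger, tin tongue on the long +x side, centre 28 mm from seam_start towards seam_corner (finger 2 of 6): 13 mm wide, 15 mm long, 1.6 mm thick, hinged at its upper edge 28 mm above the board. Value in rad: 0 = flat on the can (home), grows as its lower edge stands out; starts at 0.2 to 0.36, bends at about 2.5 N at seam height and stays where it is left
- f3 (a joint): cover finger, tin tongue on the long +x side, centre 44 mm from seam_start towards seam_corner (finger 3 of 6): 13 mm wide, 15 mm long, 1.6 mm thick, hinged at its upper edge 28 mm above the board. Value in rad: 0 = flat on the can (home), grows as its lower edge stands out; starts at 0.2 to 0.36, bends at about 2.5 N at seam height and stays where it is left
- f4 (a joint): cover finger, tin tongue on the long +x side, centre 60 mm from seam_start towards seam_corner (finger 4 of 6): 13 mm wide, 15 mm long, 1.6 mm thick, hinged at its upper edge 28 mm above the board. Value in rad: 0 = flat on the can (home), grows as its lower edge stands out; starts at 0.2 to 0.36, bends at about 2.5 N at seam height and stays where it is left
- f5 (a joint): cover finger, tin tongue on the long +x side, centre 76 mm from seam_start towards seam_corner (finger 5 of 6): 13 mm wide, 15 mm long, 1.6 mm thick, hinged at its upper edge 28 mm above the board. Value in rad: 0 = flat on the can (home), grows as its lower edge stands out; starts at 0.2 to 0.36, bends at about 2.5 N at seam height and stays where it is left
- f6 (a joint): cover finger, tin tongue on the long +x side, centre 92 mm from seam_start towards seam_corner (finger 6 of 6): 13 mm wide, 15 mm long, 1.6 mm thick, hinged at its upper edge 28 mm above the board. Value in rad: 0 = flat on the can (home), grows as its lower edge stands out; starts at 0.2 to 0.36, bends at about 2.5 N at seam height and stays where it is left
- e1 (a joint): cover finger, tin tongue on the +y end, centre 14.6 mm from seam_corner towards seam_end (finger 1 of 3): 13 mm wide, 15 mm long, 1.6 mm thick, hinged at its upper edge 28 mm above the board. Value in rad: 0 = flat on the can (home), grows as its lower edge stands out; starts at 0.2 to 0.36, bends at about 2.5 N at seam height and stays where it is left
- e2 (a joint): cover finger, tin tongue on the +y end, centre 31.6 mm from seam_corner towards seam_end (finger 2 of 3): 13 mm wide, 15 mm long, 1.6 mm thick, hinged at its upper edge 28 mm above the board. Value in rad: 0 = flat on the can (home), grows as its lower edge stands out; starts at 0.2 to 0.36, bends at about 2.5 N at seam height and stays where it is left
- e3 (a joint): cover finger, tin tongue on the +y end, centre 48.6 mm from seam_corner towards seam_end (finger 3 of 3): 13 mm wide, 15 mm long, 1.6 mm thick, hinged at its upper edge 28 mm above the board. Value in rad: 0 = flat on the can (home), grows as its lower edge stands out; starts at 0.2 to 0.36, bends at about 2.5 N at seam height and stays where it is left
- burnisher: loose burnishing stylus, 70 g, 124 mm long, standing upright nose down in its stand. Origin: underside of the nose; z along the tool, nose to handle. Slick white nylon ball nose, 24 mm diameter; steel neck 12 mm thick; black handle 18 by 18 mm square (sides along its x and y), 34 to 124 mm above the origin
- nose (a point): centre of the ball nose, 12 mm above the burnisher's origin, radius 12 mm
- grip (a point): on the handle, 80 mm above the burnisher's origin, where to take it from above: in the stand the handle is clear of the funnel from 54 mm above the origin upwards
- stand: dark steel tool stand, fixed: base plate 90 by 75 by 6 mm with an upright round cup that has a funnel mouth. Origin: centre of the base's underside, z up
- stand_mouth (a point): centre of the funnel's rim, 64 mm above the bench; the rim is 58 mm over all, and the funnel narrows over 14 mm to a bore of 27 mm
- stand_seat (a point): floor of the cup, 10 mm above the bench, on its axis: the burnisher's origin lies here when it is put away, and it then stands within 5 degrees of upright
- spool: bystander: grey solder spool standing on end, 54 mm diameter, 45 mm high; origin at its underside
- screwdriver: bystander: screwdriver lying on the bench, 160 mm long; origin at its underside
- perfboard: bystander: small brown practice board with a few parts, 65 by 45 by 10 mm, lying on the bench; origin at its underside
Mind the look-alikes: they are no part of the job. There is more than one size of the module; the one meant has the size given above.

How it is judged (in metres and radians):
On the way, in this order (a step that is already met when the one before it is completed fails the run):
1. the burnisher is lifted out of its stand (z of nose in the frame of stand_seat above 0.08 m), for 0.1 s.
2. all nine fingers are pressed home, while the burnisher is still at the can (value of joint each of f1, f2, f3, f4, f5, f6, e1, e2, e3 below 0.08 rad and horizontal distance between nose and module below 0.12 m), for 0.2 s.
At the end, for the whole second after the job is handed in: All nine fingers lie flat on the can (each joint under 0.08 rad); the burnisher stands in its stand, its nose within 6 mm of the cup's floor and axis, within 0.12 rad of upright, released and at rest (value of joint each of f1, f2, f3, f4, f5, f6, e1, e2, e3 below 0.08 rad and horizontal distance between burnisher and stand_seat below 0.006 m and z of burnisher in the frame of stand_seat below 0.006 m and angle between burnisher's own z axis and vertical below 0.12 rad and linear speed of burnisher below 0.02 m/s); the robot touches nothing.
It fails at once if the can is pressed so hard with the tool that it dents (over 14 N) (contact force between burnisher and module above 14 N).
It fails at once if the tool comes away from the can (nose some 25 mm off its face, or lifted over it) with some fingers home and others still standing out (value of joint any of f1, f2, f3, f4, f5, f6, e1, e2, e3 below 0.08 rad and value of joint any of f1, f2, f3, f4, f5, f6, e1, e2, e3 above 0.16 rad and (x of nose in the frame of seam_corner above 0.05 m or y of nose in the frame of seam_corner above 0.05 m or z of nose in the frame of seam_corner above 0.03 m)).
It fails at once if the tool is rushed along the seam (over 120 mm/s while it presses) (contact force between burnisher and module above 1 N and linear speed of burnisher above 0.12 m/s).
It fails at once if the robot itself presses on the board, can or holder (contact force between any of the fingers, the arm and module above 1 N).
It fails at once if the spool, screwdriver or practice board is disturbed (moved over 15 mm) (distance of any of spool, screwdriver, perfboard from where it was at the start of the episode above 0.015 m).
It also fails if it takes over 72 s, if anything falls off the work surface, if the arm or the gripper's body presses on something with over 40 N, if the wrist force passes 120 N, or if a joint passes its speed limit or range.

## Working session

There is one attempt and no reset: what is moved stays moved. The work goes in short steps, each a Python script; the robot and the scene stay as the last script left them, time stands still between calls to the robot, and variables do not carry over. Pictures are saved under pics/ and viewed, at most 10 in all, crops included, and the job is handed in when it is done.

```bash
mkdir -p pics
python3 - <<'E'
from rig import arm
import cv2
for n in ("top","side"):
    cv2.imwrite(f"pics/{n}0.png",arm.grab_frame(n)[:,:,::-1]); p=arm.camera_params(n); print(n,p)
print(arm.get_state(),arm.tcp_to_grasp); print(arm.camera_params("wrist"))
E
```

```text
top {'mtx': array([[370.49926092,   0.        , 323.730739  ],
       [  0.        , 370.49926092, 203.95724205],
       [  0.        ,   0.        ,   1.        ]]), 'R': array([[ 0.00981115, -0.99981367, -0.01662402],
       [-0.99547523, -0.00819453, -0.09466742],
       [ 0.09451355,  0.01747759, -0.99537014]]), 't': array([ -5.10601277, 486.60069121, 926.48684961])}
side {'mtx': array([[395.13285946,   0.        , 320.02824297],
       [  0.        , 395.13285946, 198.59010794],
       [  0.        ,   0.        ,   1.        ]]), 'R': array([[ 0.88160309, -0.47199035, -0.00104757],
       [-0.29606469, -0.55127059, -0.78002977],
       [ 0.36758903,  0.6879868 , -0.62574153]]), 't': array([-441.79238353,  192.58718326,  652.26608862])}
{'time': 0.1, 'qpos': array([-1.33250393e+00,  4.94131231e-01,  1.34605565e+00, -3.14369425e-05,
        1.30247864e+00, -9.55145911e-02]), 'dq': array([-2.53124131e-04, -1.72532815e-03, -2.10096739e-03,  8.45938476e-04,
        6.08581554e-04,  2.47080453e-05]), 'effort': array([ 2.23374598e-03, -8.80243421e+01, -3.82546449e+01,  7.09785637e-02,
[... 179 characters left out ...]
04]), 'force': array([ 0.29597345,  0.28999541, -0.02356236]), 'moment': array([ 0.03864476, -0.00643344,  0.02454994]), 'grasp_force': 0.0, 'gripper_width': 91.55374793491812} 18.8
{'mtx': array([[309.70691629,   0.        , 323.82512146],
       [  0.        , 309.70691629, 194.81556327],
       [  0.        ,   0.        ,   1.        ]]), 'T_tool_cam': array([[-6.90097542e-04, -9.59549697e-01, -2.81538456e-01,
         7.99402198e+01],
       [ 9.99999642e-01, -5.24251295e-04, -6.64392802e-04,
         3.93169143e-01],
       [ 4.89921012e-04, -2.81538814e-01,  9.59549715e-01,
        -1.70049086e+02],
       [ 0.00000000e+00,  0.00000000e+00,  0.00000000e+00,
         1.00000000e+00]])}
```

View pics/top0.png

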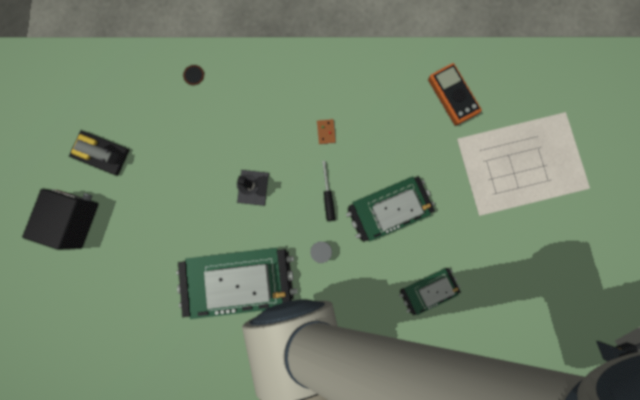

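View pics/side0.png

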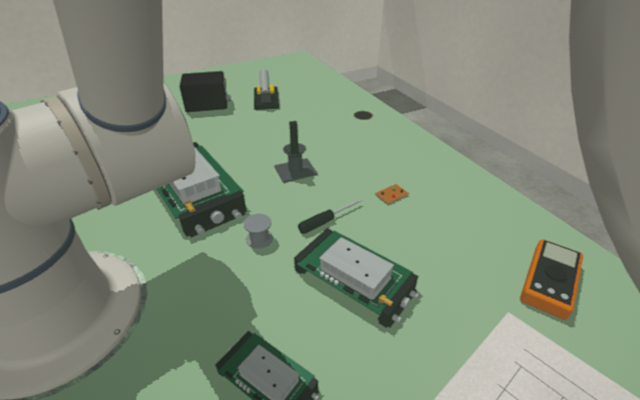

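```bash
cat > h.py <<'E'
from rig import arm
import numpy as np, cv2
from scipy.spatial.transform import Rotation as Ro
def down(yaw):  # tool z down, tool x at azimuth yaw
    c,s=np.cos(yaw),np.sin(yaw)
    return Ro.from_matrix(np.array([[c,s,0],[s,-c,0],[0,0,-1]])).as_rotvec()
def pix2w(name,uv,z):
    p=arm.camera_params(name); d=p["R"].T@np.linalg.inv(p["mtx"])@[*uv,1]; c=-p["R"].T@p["t"]
    return c+d*(z-c[2])/d[2]
def snap(fn,n="wrist"):
    s=arm.get_state(); im=arm.grab_frame(n); cv2.imwrite(fn,im[:,:,::-1])
    np.savez(fn+".npz",pos=s["tool_pos"],ori=s["orientation"]); return im
def rect(fn,x0,x1,y0,y1,z,k,out):
    """rectify wrist pic to plane z; k px/mm; image right = +x, up = +y"""
    d=np.load(fn+".npz"); p=arm.camera_params("wrist"); T=np.eye(4); T[:3,:3]=Ro.from_rotvec(d["ori"]).as_matrix(); T[:3,3]=d["pos"]
    T=np.linalg.inv(T@p["T_tool_cam"])
    X,Y=np.meshgrid(np.arange(x0,x1,1/k),np.arange(y1,y0,-1/k))
    P=T[:3,:3]@np.stack([X.ravel(),Y.ravel(),np.full(X.size,z)])+T[:3,3:]
    r=np.hypot(P[0],P[1]); th=np.arctan2(r,P[2]); m=p["mtx"]
    u=(m[0,0]*th*P[0]/r+m[0,2]).reshape(X.shape).astype('f4'); v=(m[1,1]*th*P[1]/r+m[1,2]).reshape(X.shape).astype('f4')
    cv2.imwrite(out,cv2.remap(cv2.imread(fn),u,v,cv2.INTER_LINEAR))
E
python3 - <<'E'
from h import *
for n,uv,z in (("med",(392,209),45),("big",(236,283),50),("stand",(247,183),64),("spool",(321,251),45),("drv",(328,192),10),("perf",(327,131),10)): print(n,pix2w("top",uv,z).round())
# board longest corners medium
a=[pix2w("top",q,32) for q in ((349,209),(422,178),(436,208),(362,240))]
print([np.linalg.norm(a[i]-a[(i+1)%4]).round() for i in range(4)])
for p,yaw in (((480,-190,330),-1.0),((510,190,330),0.)):
    for z in(330,280): print(arm.solve_ik([p[0],p[1],z],down(yaw)))
E
```

```text
med [ 473. -171.   45.]
big [288. 212.  50.]
stand [533. 189.  64.]
spool [368.   5.  45.]
drv [519. -11.  10.]
perf [682.  -7.  10.]
[np.float64(202.0), np.float64(84.0), np.float64(204.0), np.float64(84.0)]
[-4.92618282e-01  2.38994415e-01  1.42664953e+00 -8.88178420e-16
  1.47594871e+00  2.07817804e+00]
[-4.92618282e-01  2.76441000e-01  1.51187703e+00 -8.88178420e-16
  1.35327463e+00  2.07817804e+00]
[ 2.46890076e-01  2.83126651e-01  1.36428805e+00 -4.44089210e-16
  1.49417795e+00  1.81768640e+00]
[ 2.46890076e-01  3.18686741e-01  1.44862988e+00 -4.44089210e-16
  1.37427603e+00  1.81768640e+00]
```

Run:
```python
from h import *
arm.reach([473,-171,330],down(-1.0)); arm.dwell(0.3)
snap("pics/wm.png"); 
arm.reach([533,189,330],down(0.)); arm.dwell(0.3); snap("pics/ws.png"); print(arm.get_state()["time"])
rect("pics/wm.png",340,610,-310,-40,32,2.2,"pics/wm_r.png")
rect("pics/ws.png",430,640,90,290,0,2.8,"pics/ws_r.png")
```

```text
4.1417
```

View pics/wm_r.png

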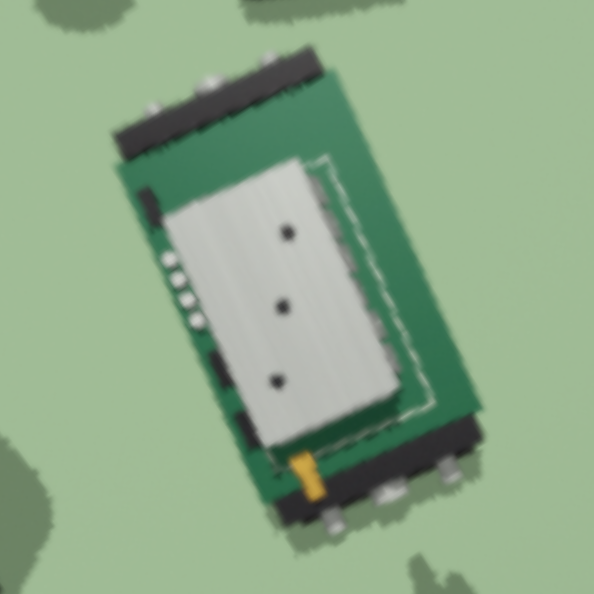

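View pics/ws_r.png

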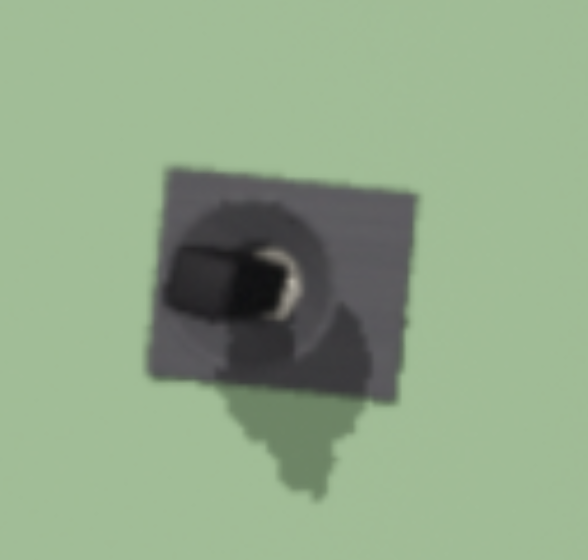

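Run:
```python
from h import *
rect("pics/ws.png",490,570,150,230,64,4.9,"pics/a.png")
rect("pics/ws.png",490,570,150,230,134,4.9,"pics/b.png")
cv2.imwrite("pics/ab.png",np.hstack([cv2.imread("pics/a.png"),cv2.imread("pics/b.png")])[:590,:799])
rect("pics/wm.png",400,560,-270,-80,62,3.1,"pics/wm62.png")
```

```text
(no output)
```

View pics/ab.png

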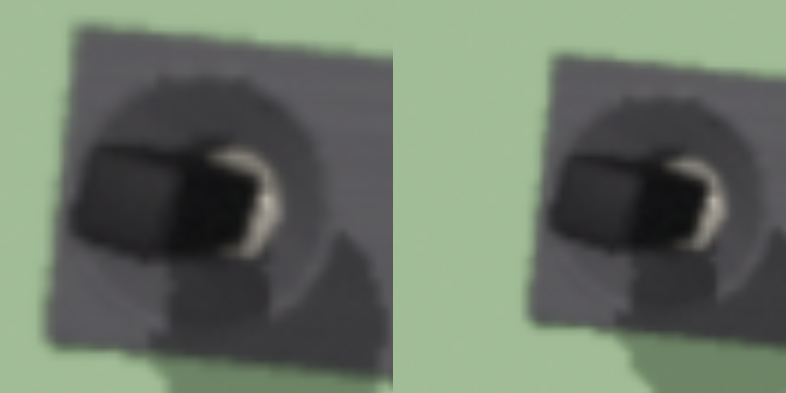

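View pics/wm62.png

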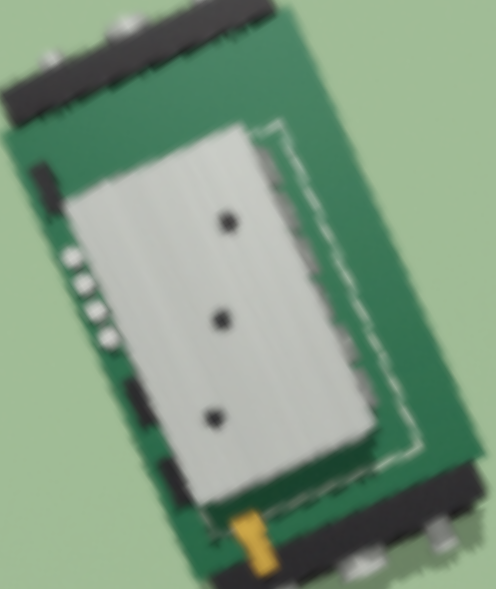

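Run:
```python
from h import *
o=down(-0.13)
arm.reach([531.6,189.2,165],o); arm.move_l([531.6,189.2,69.2],feed=120,stop_force=8)
arm.gripper_to(10); s=arm.get_state(); print(s["time"],s["tool_pos"],s["gripper_width"],s["grasp_force"],s["force"])
arm.move_l([531.6,189.2,190],feed=120); arm.dwell(.2); s=arm.get_state(); print(s["time"],s["tool_pos"],s["gripper_width"],s["force"])
# cruise above approach point
th=.415; c=np.array([471.6,-181.9]); R=np.array([[np.cos(th),-np.sin(th)],[np.sin(th),np.cos(th)]])
p=c+R@[31.6+12+13,-51]
arm.reach([*p,160],down(th-np.pi/2)); arm.dwell(.3); s=arm.get_state(); print(s["time"],s["tool_pos"],p,s["force"])
t=s["time"]
for i in range(6):
    p=p+R@[0,1.5]; arm.move_l([*p,160],feed=25); s=arm.get_state(); print(s["time"]-t,s["tool_pos"],p,s["force"])
snap("pics/w2.png"); snap("pics/s2.png","side")
a=cv2.imread("pics/w2.png"); cv2.imwrite("pics/v2.png",a)
```

```text
6.9 [531.57751577 189.20637419  69.18463993] 17.77640338100054 29.99941259622574 [ 0.21059078 -0.6151354   0.81496402]
8.2583 [531.35444367 189.15778809 189.44919538] 17.968609541055976 [ 0.17164128 -0.72038239 -1.15778208]
10.0333 [ 544.14810136 -205.19555957  160.05600088] [ 543.95827019 -205.75038229] [ 0.33877319  0.15162026 -0.89631494]
0.25 [ 543.30658573 -204.20681031  159.98068805] [ 543.35348529 -204.3777078 ] [-0.39921038 -0.005494   -0.60582833]
0.5 [ 542.67624513 -202.95769131  160.00126906] [ 542.7487004  -203.00503332] [-0.30629446 -0.34890864 -1.27135654]
0.75 [ 542.07431517 -201.54699578  160.0056822 ] [ 542.1439155  -201.63235884] [ 0.37207495 -0.78679703 -1.1172593 ]
1.0 [ 541.4964528  -200.18692659  160.00124872] [ 541.53913061 -200.25968436] [-0.38474    -0.73869405 -1.080194  ]
1.25 [ 540.87973427 -198.80828426  160.00262586] [ 540.93434571 -198.88700988] [-0.33872497 -0.04570619 -0.75233882]
1.5 [ 540.28701329 -197.4386107   159.99196991] [ 540.32956082 -197.5143354 ] [ 0.18968296 -0.0435207  -1.93916536]
```

View pics/v2.png

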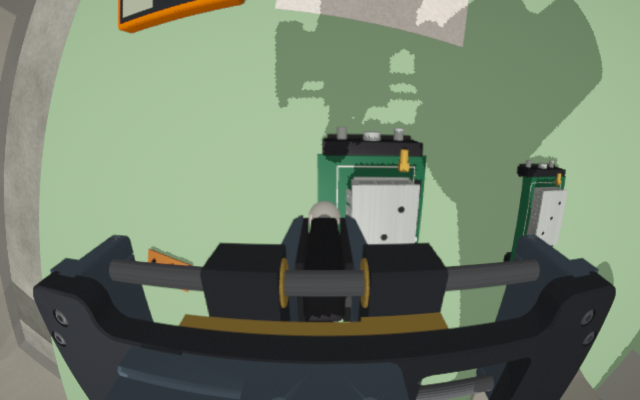

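```bash
cat > g.py <<'E'
from h import *
th=.415; C=np.array([471.6,-181.9]); R=np.array([[np.cos(th),-np.sin(th)],[np.sin(th),np.cos(th)]]); Z=97.2
def force(n=3):
    f=[]
    for i in range(n):
        f.append(arm.get_state()["force"][:2])
        if i<n-1: arm.dwell(.02)
    return R.T@np.mean(f,0)   # can axes
def go(p,yaw=0.,feed=40,z=Z,**k): return arm.move_l([*(C+R@p),z],feed=feed,frame=down(th-np.pi/2+yaw),**k)
E
python3 - <<'E'
from g import *
p=np.array([56.6,-51.]); go(p,z=160,feed=80); go(p,feed=80); arm.dwell(.3); b=force(10)
hit=go([40,-51],feed=14,stop_force=2.0)
q=R.T@(arm.get_state()["tool_pos"][:2]-C); print("bias",b,hit,q,force()-b)
p=np.array([q[0],-51.])
for i in range(8):
    F=force()-b; e=5-F[0]; p[0]-=np.clip(.06*e,-.5,.25); go(p,feed=10); s=arm.get_state(); print(round(s["time"],2),p,F)
np.savez("st.npz",p=p,b=b)
E
```

```text
bias [0.28313699 0.12613202] True [ 44.32434875 -51.18024007] [ 1.11109216 -1.05500368]
14.44 [ 44.10625647 -51.        ] [ 1.36512875 -1.24221899]
14.72 [ 43.9006036 -51.       ] [ 1.57245219 -1.17957699]
15.01 [ 43.73607708 -51.        ] [ 2.25789124 -2.17393176]
15.29 [ 43.5442609 -51.       ] [ 1.80306362 -2.04609263]
15.57 [ 43.37108034 -51.        ] [ 2.11365736 -1.89933489]
15.86 [ 43.1830108 -51.       ] [ 1.86550763 -2.06738234]
16.14 [ 43.0131681 -51.       ] [ 2.16928836 -1.46608641]
16.43 [ 42.82415993 -51.        ] [ 1.84986386 -1.83341221]
```

```bash
cat > run.py <<'E'
from g import *
import sys
def follow(yend,step=1.6,Ft=6.0):
    d=np.load("st.npz"); p=d["p"].copy(); b=d["b"]; log=[]; mx=0
    while p[1]<yend:
        F=force(2)-b; n=np.hypot(*F); mx=max(mx,n)
        adv=step*np.clip((10.5-n)/3,0,1)
        p[0]-=np.clip(.07*(Ft-F[0]),-.5,.22); p[1]+=adv
        go(p,feed=25); log.append((*p,*F))
        if n>11.5: print("HIGH"); break
    np.savez("st.npz",p=p,b=b); print(arm.get_state()["time"],"max",mx); print(np.round(log,2))
if __name__=="__main__": follow(float(sys.argv[1]))
E
python3 run.py -36
```

```text
19.0917 max 6.134826772373073
[[ 4.260e+01 -4.940e+01  2.340e+00 -1.260e+00]
 [ 4.238e+01 -4.780e+01  2.520e+00 -4.100e-01]
 [ 4.222e+01 -4.620e+01  3.720e+00  8.700e-01]
 [ 4.216e+01 -4.460e+01  5.140e+00  9.900e-01]
 [ 4.212e+01 -4.300e+01  5.340e+00 -2.800e-01]
 [ 4.208e+01 -4.140e+01  5.500e+00  3.000e-02]
 [ 4.209e+01 -3.980e+01  6.130e+00  2.800e-01]
 [ 4.201e+01 -3.820e+01  4.860e+00  4.800e-01]
 [ 4.201e+01 -3.660e+01  5.980e+00 -1.250e+00]
 [ 4.199e+01 -3.500e+01  5.720e+00 -1.630e+00]]
```

```bash
python3 run.py 48.5
```

```text
33.225 max 7.138796986321648
[[ 4.193e+01 -3.340e+01  5.140e+00 -1.650e+00]
 [ 4.194e+01 -3.180e+01  6.120e+00 -1.490e+00]
 [ 4.189e+01 -3.020e+01  5.330e+00 -6.000e-02]
 [ 4.186e+01 -2.860e+01  5.530e+00 -4.000e-02]
 [ 4.189e+01 -2.700e+01  6.440e+00  1.050e+00]
 [ 4.197e+01 -2.540e+01  7.120e+00  4.700e-01]
 [ 4.196e+01 -2.380e+01  5.850e+00  2.600e-01]
 [ 4.194e+01 -2.220e+01  5.790e+00  1.300e-01]
 [ 4.195e+01 -2.060e+01  6.110e+00  1.700e-01]
 [ 4.196e+01 -1.900e+01  6.140e+00 -4.400e-01]
 [ 4.192e+01 -1.740e+01  5.480e+00 -1.330e+00]
 [ 4.188e+01 -1.580e+01  5.360e+00 -1.240e+00]
 [ 4.182e+01 -1.420e+01  5.220e+00 -3.100e-01]
 [ 4.182e+01 -1.260e+01  5.970e+00  3.400e-01]
 [ 4.189e+01 -1.100e+01  6.970e+00  1.210e+00]
 [ 4.188e+01 -9.400e+00  5.790e+00  1.000e-02]
 [ 4.185e+01 -7.800e+00  5.650e+00  1.050e+00]
 [ 4.186e+01 -6.200e+00  6.060e+00  1.090e+00]
 [ 4.183e+01 -4.600e+00  5.640e+00 -1.800e-01]
 [ 4.180e+01 -3.000e+00  5.600e+00 -2.370e+00]
 [ 4.175e+01 -1.400e+00  5.210e+00 -2.170e+00]
 [ 4.174e+01  2.000e-01  5.860e+00 -9.600e-01]
 [ 4.166e+01  1.800e+00  4.870e+00 -1
[... 720 characters left out ...]
160e+01  2.740e+01  6.010e+00 -9.800e-01]
 [ 4.153e+01  2.900e+01  5.080e+00 -2.400e+00]
 [ 4.153e+01  3.060e+01  5.920e+00 -2.690e+00]
 [ 4.149e+01  3.220e+01  5.510e+00 -1.260e+00]
 [ 4.144e+01  3.380e+01  5.240e+00  2.700e-01]
 [ 4.141e+01  3.540e+01  5.570e+00 -1.000e-01]
 [ 4.139e+01  3.700e+01  5.710e+00  9.100e-01]
 [ 4.142e+01  3.860e+01  6.520e+00  9.500e-01]
 [ 4.145e+01  4.020e+01  6.320e+00  9.300e-01]
 [ 4.146e+01  4.180e+01  6.180e+00  9.100e-01]
 [ 4.146e+01  4.340e+01  5.990e+00  1.900e-01]
 [ 4.143e+01  4.500e+01  5.580e+00 -9.000e-02]
 [ 4.140e+01  4.660e+01  5.620e+00  7.800e-01]
 [ 4.142e+01  4.820e+01  6.260e+00  1.720e+00]
 [ 4.132e+01  4.980e+01  4.600e+00  3.050e+00]]
```

```bash
cat > turn.py <<'E'
from g import *
d=np.load("st.npz"); p=d["p"].copy(); b=d["b"]; phi=float(d["phi"]) if "phi" in d else 0.; log=[]; k=0
import sys
xend=float(sys.argv[1]); N=int(sys.argv[2])
while p[0]>xend and k<N:
    k+=1; F=force(2)-b; n=np.hypot(*F)
    if n>2 and phi<np.pi/2:
        a=np.arctan2(F[1],F[0])-phi; phi=min(phi+np.clip(.5*a,0,.2),np.pi/2)
    nn=np.array([np.cos(phi),np.sin(phi)]); t=np.array([-nn[1],nn[0]])
    adv=1.6*np.clip((10.5-n)/3,0,1)*(n>1.5)
    p+=t*adv-nn*np.clip(.07*(6-F@nn),-.5,.25 if n>1 else .4); go(p,yaw=phi,feed=25)
    log.append((*p,phi,*F))
    if n>11.5: print("HIGH"); break
np.savez("st.npz",p=p,b=b,phi=phi); print(arm.get_state()["time"]); print(np.round(log,2))
E
python3 turn.py -27 16
```

```text
38.0917
[[40.91 51.35  0.2   4.03  3.15]
 [40.3  52.83  0.32  4.03  1.93]
 [39.7  54.31  0.38  5.44  2.59]
 [39.1  55.8   0.38  6.2   0.86]
 [38.67 57.2   0.38  7.25  2.75]
 [38.1  58.7   0.39  6.04  2.51]
 [37.12 59.97  0.59  3.19  3.19]
 [36.05 61.16  0.67  3.36  3.21]
 [34.74 62.09  0.87  2.03  3.64]
 [33.34 62.86  1.05  1.9   5.39]
 [31.95 63.65  1.07  2.95  5.71]
 [30.55 64.44  1.07  3.89  5.16]
 [29.11 65.14  1.07  3.65  3.51]
 [27.51 65.37  1.27 -0.33  2.02]
 [25.9  65.6   1.27  0.13  1.64]
 [24.29 65.53  1.47 -1.21  2.83]]
```

```bash
python3 turn.py -27 50
```

```text
46.8917
[[ 2.269e+01  6.550e+01  1.550e+00 -2.600e-01  5.050e+00]
 [ 2.109e+01  6.554e+01  1.560e+00  0.000e+00  6.240e+00]
 [ 1.949e+01  6.545e+01  1.570e+00 -5.100e-01  4.760e+00]
 [ 1.789e+01  6.537e+01  1.570e+00 -1.920e+00  4.810e+00]
 [ 1.629e+01  6.531e+01  1.570e+00 -1.040e+00  5.260e+00]
 [ 1.469e+01  6.529e+01  1.570e+00 -2.000e+00  5.640e+00]
 [ 1.309e+01  6.533e+01  1.570e+00 -4.600e-01  6.630e+00]
 [ 1.149e+01  6.538e+01  1.570e+00  1.190e+00  6.720e+00]
 [ 9.890e+00  6.538e+01  1.570e+00 -6.000e-01  5.950e+00]
 [ 8.290e+00  6.528e+01  1.570e+00 -1.820e+00  4.550e+00]
 [ 6.690e+00  6.527e+01  1.570e+00 -3.500e-01  5.820e+00]
 [ 5.090e+00  6.527e+01  1.570e+00 -1.660e+00  6.070e+00]
 [ 3.490e+00  6.525e+01  1.570e+00 -1.770e+00  5.630e+00]
 [ 1.890e+00  6.526e+01  1.570e+00 -1.330e+00  6.250e+00]
 [ 2.900e-01  6.527e+01  1.570e+00 -1.290e+00  6.030e+00]
 [-1.310e+00  6.524e+01  1.570e+00 -1.600e+00  5.580e+00]
 [-2.910e+00  6.525e+01  1.570e+00 -6.700e-01  6.180e+00]
 [-4.010e+00  6.539e+01  1.570e+00  2.680e+00  7.990e+00]
 [-5.610e+00  6.546e+01  1.570e+00  2.030e+00  6.990e+00]
 [-7.210e+00  6.542e+01  1.570e+00  5.000e-02  5.470e+00]
 [-8.810e+00  6.532e+01  1.570e+00 -1.210e+00  4.540e+00]
 [-1.041e+01  6.528e+01  1.570e+00 -6.600e-01  5.420e+00]
 [-1.201e+01  6.526e+01  1.570e+00 -6.600e-01  5.770e+00]
 [-1.361e+01  6.527e+01  1.570e+00 -2.280e+00  6.060e+00]
 [-1.521e+01  6.530e+01  1.570e+00 -1.340e+00  6.450e+00]
 [-1.681e+01  6.533e+01  1.570e+00 -7.400e-01  6.470e+00]
 [-1.841e+01  6.526e+01  1.570e+00 -1.640e+00  5.000e+00]
 [-2.001e+01  6.528e+01  1.570e+00 -1.580e+00  6.250e+00]
 [-2.161e+01  6.528e+01  1.570e+00 -1.080e+00  6.030e+00]
 [-2.321e+01  6.529e+01  1.570e+00 -2.070e+00  6.200e+00]
 [-2.481e+01  6.516e+01  1.570e+00 -2.190e+00  4.100e+00]
 [-2.641e+01  6.507e+01  1.570e+00 -2.760e+00  4.750e+00]
 [-2.801e+01  6.489e+01  1.570e+00 -3.390e+00  3.320e+00]]
```

Run:
```python
from g import *
arm.dwell(.3); go([-28,85],yaw=np.pi/2,feed=50); snap("pics/w3.png")
a=cv2.imread("pics/w3.png"); rect("pics/w3.png",400,560,-270,-80,62,3.1,"pics/w3r.png")
b=cv2.imread("pics/w3r.png"); h=np.vstack([cv2.resize(a,(480,300)),np.zeros((300,480,3),'u1')])[:589]; cv2.imwrite("pics/c3.png",np.hstack([h[:,:300+4],b])[:,:800])
cv2.imwrite("pics/c3.png",np.hstack([cv2.resize(a[80:330,150:550],(304,190)).repeat(1,0) if 0 else cv2.copyMakeBorder(cv2.resize(a,(304,190)),0,b.shape[0]-190,0,0,cv2.BORDER_CONSTANT),b])[:600,:800])
```

```text
(no output)
```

View pics/c3.png

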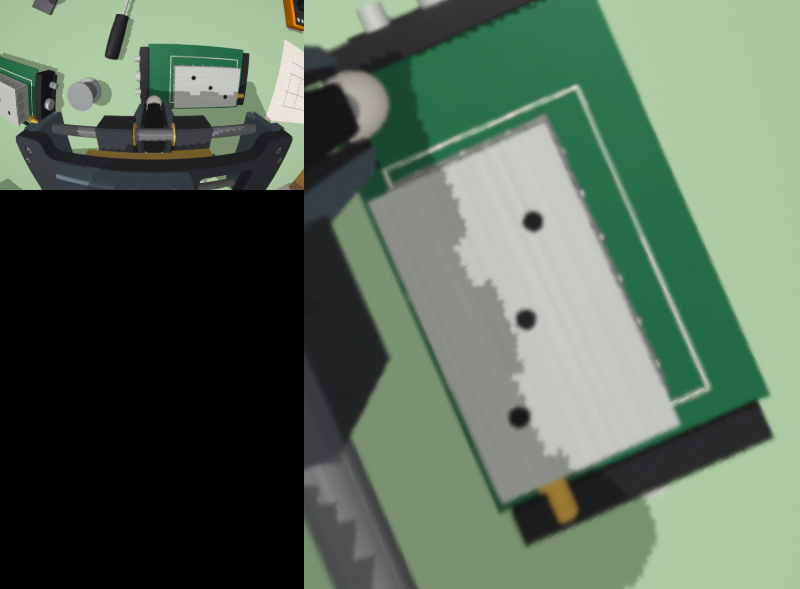

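Run:
```python
from g import *
go([-28,85],yaw=np.pi/2,feed=120,z=190)
o=down(-0.13); arm.reach([531.6,189.2,190],o); arm.dwell(.2); print(arm.get_state()["time"])
h=arm.move_l([531.6,189.2,115],feed=100,stop_force=6); print(h)
if not h: h=arm.move_l([531.6,189.2,69.6],feed=50,stop_force=6)
s=arm.get_state(); print(h,s["time"],s["tool_pos"],s["force"],s["gripper_width"])
```

```text
50.1583
False
False 52.1167 [531.77366485 189.25428208  69.83069861] [ 0.16196144  1.46733412 -0.57589684] 17.694341450062666
```

Run:
```python
from h import *
arm.gripper_to(60); arm.dwell(.3); arm.move_l([531.6,189.2,200],feed=100); arm.reach([531.6,189.2,330],down(0.)); arm.dwell(.3); snap("pics/w4.png")
print(arm.get_state()["time"])
rect("pics/w4.png",490,570,150,230,64,4.9,"pics/a4.png"); rect("pics/w4.png",490,570,150,230,134,4.9,"pics/b4.png")
cv2.imwrite("pics/ab4.png",np.hstack([cv2.imread("pics/a4.png"),cv2.imread("pics/b4.png")])[:590,:799])
```

```text
55.5833
```

View pics/ab4.png

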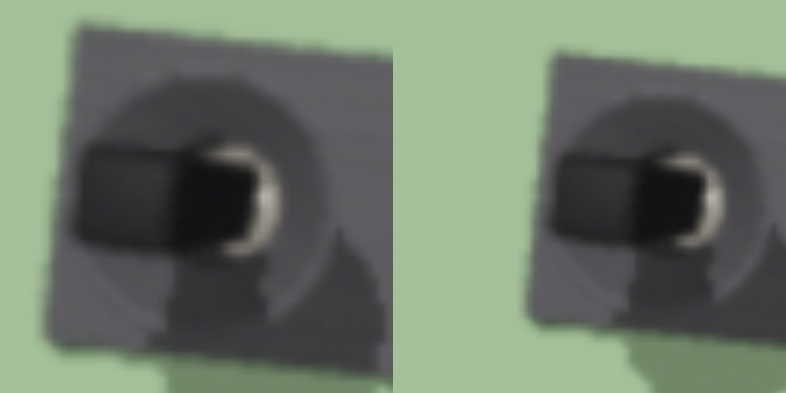

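The burnisher stands upright in the cup again: its handle top is at about (200,198) in the right panel, within a few pixels of where it was at the start.

```bash
python3 -c "
from rig import arm
print(arm.sign_off())"
```

```text
the job is handed in; nothing more can be done
None
```

I pressed all nine fingers home in one pass (highest logged tool force about 8.4 N, limit 14 N), put the burnisher back upright in its stand, and handed the job in at about 56 s; no verdict came back.

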